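Slide out the bench console and stand its screen up

ROBOT

A 6-joint arm with a two-finger parallel gripper is mounted at the origin on the work surface. World frame = base frame: x ahead of the robot, y to its left, z up, the work surface at z = 0. Lengths are in m, angles in rad, forces in N, time in s.
With the tool pointing down it reaches from about 0.225 to 0.875 m from the base axis. Payload 3.4 kg.
Tool frame: the origin (TCP) lies midway between the tips of the shut fingers; the grasp point (between the pads) lies 19 mm behind it; z points along the fingers, y is the line along which they close (so a half turn about z gives the same grasp; the last joint's range is limited). The gripper opens to 85 mm and grips with 20 to 120 N. Pads are 22 mm wide; open, the fingers measure 114 mm over their backs; the gripper's body (76 mm by 85 mm) begins 54 mm behind the grasp point. The pads swing forward as they close: fully open they stand 13 mm farther back than shut.
Start: joints at [1.082, 0.276, 1.505, -0, 1.361, -0.121], TCP at [0.207, 0.537, 0.231] pointing down, gripper open.
Joint ranges: [-2.89, 2.89], [-0.75, 2.08], [0.22, 2.7], [-1.18, 4.32], [0.11, 2.71], [-2.7, 2.7]. Speed limits (rad/s): [2.57, 2.57, 3.14, 3.14, 3.14, 3.14].

INTERFACE

Orientations are given as a 3x3 rotation matrix whose columns are the frame's x, y, z axes.
In Python, from plant import status, cams, finish_job gives the robot as it stands. The module is installed in compiled form; this text tells all that it offers.
- The arm moves only by the shell command python3 -m crank 'ROWS' [OPENING] [FORCE]. ROWS is JSON, a list of rows, each a list of 2 entries, a list of its own where there are three numbers: the shift along the tool's x, y, z in mm, then the turn about the tool's z in rad. In form: [[[x, y, z], roll], ...]. A call has 1 to 8 rows; each row shifts and turns the commanded pose from where the row before left it, along the tool's axes as they then stand; what a row does not reach is not made up. A row lasts 1/12 s, in which the tool goes at most 41.7 mm and 7.16 degrees, less where a joint would pass 70% of its speed; a pose out of reach is approached as far as the arm can. A call with a gripper value outside its range is refused whole. OPENING is the finger opening in mm, from 0 to 85.4, set as the call begins (- or left out, the last holds). The fingers move at their own pace and stop on an object; FORCE is the grip in N (left out, the last holds). Time passes only in rows, so rows that do not move let the fingers close. It gives the time, the measured TCP pose, the force, the opening and the grip force at its end, in the units of the state.
- status.get_state(): the state, without advancing time (a new reading comes with each control period).
- cams.camera(name): name is "side" or "top"; returns a dict with "pixels" (480x640x3 uint8, blue, green, red), "fov_y" (degrees; the focal length in pixels is half the picture's height over the tangent of half this angle, whatever the lens; pixels are square), "cx", "cy" (the principal point, pixels), "rvec" (rotation vector, rad) and "tvec" (3), from world to camera coordinates, as OpenCV has them. Camera axes: x right, y down, z forward; pixel columns grow to the right and rows downward; lengths in m; the calibration is good to about 2 mm. A picture is of the moment at which its call begins. There is no depth.
- finish_job(): hands the job in; it is judged then, once.
Trained networks look in a picture, given as the dict that the camera call returned (one of the last four; its "shot" number tells which), for a name from the list of things; names that differ only in an ending like _2 or _b are one class to them, and where a whole thing is asked for, a point or a joint stands for the part that bears it (a point fixed in the world has none). Each returns a list of dicts, best first, with "confidence" (0 to 1); they miss things now and then, are a little off and sometimes report something else, mostly with a low value. They report only what shows in the picture. A call takes as long as a camera call.
- cams.search_frame(label, picture): "position" ([column, row] as shares, 0 to 1, of the picture: columns of its width, rows of its height, amid what is visible of it).
- cams.silhouettes(label, picture): "pixels" (480x640 bool, what is visible of it) and "position" ([column, row] as shares, 0 to 1, of the picture: columns of its width, rows of its height, amid what is visible of it).
- cams.spot_point(label, picture): "position" ([column, row] as shares, 0 to 1, of the picture: columns of its width, rows of its height: a listed point, or the origin of a listed thing).
The state is a dict: "time": time; "joint_pos": joint angles; "qd": joint speeds; "joint_efforts": joint torques, N m; "eef_pos": TCP position; "tcp_rot": TCP orientation; "wrist_force": force on the tool from outside, world axes, zero at the start; "moment": the same for the moment, N m; "grip_width": finger opening in m; "finger_force": force on a finger pad.
Only numpy, scipy, OpenCV 4.12 (cv2) and the standard library are available. Lean on these libraries where they do the work, as an engineer would, in place of code of your own. Each camera call takes 0.05 s, during which the arm holds its last target. There are 200 camera calls.

TASK

Get the slide-out console ready for use: by the steel bar on the front of its screen, draw the tray out of the grey housing all the way to its stop. Then swing the flat screen up on its hinge until it stands straight upright, with the tray still fully out, and let go. Leave the keyer box and the paddle key beside it, and the handheld radio on top of it, where they are.

Things in the scene. Friction and masses are not known exactly. Their poses are not given: they have to be found in the camera images.
- console_front (a point): Point at the middle of the lower front edge of the console's housing: a fixed grey case 240 deep (x) x 300 wide (y) x 90 mm high, standing on the bench, open at its front. The point's x axis points from the open front to the back, z up. The tray slides out along -x. The screen's hinge axis is parallel to y, 66 mm up, at x = 160 mm minus the tray's travel.
- tray (a joint): How far the tray is out (m): 0 fully in, 0.180 at its stop. Stiff slide, about 8 N, stays where it is left. The tray is a black keyboard slab 200 x 270 x 22 mm, its underside 22 mm above the bench; it carries the screen. At 0 its front edge is flush with the housing's front.
- screen: Screen: aluminium panel 160 mm long, 250 wide, 12 thick, display below, stiff hinge (0.75 N m, stays put) along its back edge. On its front edge a loop: steel bar 10 mm thick, 110 long, 45 mm out from the panel (gap 40). Origin: bar's middle, 205 mm from the hinge axis, 66 mm up when flat. x from bar to hinge, y along bar; angle of z from vertical: 0 flat, 1.571 upright (2.1 at most).
- keyer: Bystander, loose: aluminium keyer box 90 x 130 x 40 mm with two black knobs (58 mm high in all), beside the console's left; origin under its centre.
- paddle: Bystander, loose: Morse paddle key, wooden base 85 x 110 mm, clear cover, black finger paddles, 57 mm high, beside the console's right; origin under its centre.
- handheld: Bystander, loose: black handheld radio 115 x 55 x 30 mm with a 90 mm stub aerial, lying on the housing's top; origin under its centre.

How it is judged:
By the outcome, as a careful person would: the job done as asked, in the order asked, and still so for the second after the job is handed in, with the robot touching nothing.
It also fails if it takes over 51 s, if anything falls off the work surface, if the arm or the gripper's body presses on something with over 40 N, if the wrist force passes 120 N, or if a joint passes its speed limit or range.

## Working session

There is one attempt and no reset: what is moved stays moved. The work goes in short steps, Python scripts to look and compute and a shell command to move; the robot and the scene stay as the last step left them, time stands still between calls to the robot, and variables do not carry over. Pictures are saved under pics/ and viewed, at most 10 in all, crops included, and the job is handed in when it is done.

```bash
mkdir -p pics; cat > h.py <<'E'
import numpy as np, cv2
from plant import status, cams
def cal(p):
    f=240/np.tan(np.radians(p["fov_y"])/2)
    K=np.array([[f,0,p["cx"]],[0,f,p["cy"]],[0,0,1]])
    R=cv2.Rodrigues(np.array(p["rvec"],float))[0]; t=np.array(p["tvec"],float).ravel()
    return K,R,t
def ray(p,pos):
    K,R,t=cal(p); u=np.array([pos[0]*640,pos[1]*480,1])
    return -R.T@t, R.T@np.linalg.inv(K)@u
def atz(p,pos,z):
    c,d=ray(p,pos); return c+d*(z-c[2])/d[2]
def proj(p,X):
    K,R,t=cal(p); q=K@(R@np.array(X)+t); return q[:2]/q[2]
def tri(a,pa,b,pb):
    c1,d1=ray(a,pa);c2,d2=ray(b,pb); s=np.linalg.lstsq(np.c_[d1,-d2],c2-c1,rcond=None)[0]
    A=c1+d1*s[0];B=c2+d2*s[1]; return (A+B)/2,np.linalg.norm(A-B)
E
cat > look.py <<'E'
from h import *
import sys
np.set_printoptions(precision=4,suppress=True)
s=cams.camera("side");t=cams.camera("top")
cv2.imwrite(f"pics/{sys.argv[1]}_s.png",s["pixels"]);cv2.imwrite(f"pics/{sys.argv[1]}_t.png",t["pixels"])
for l,z in [("console_front",0),("screen",.066),("keyer",0),("paddle",0),("handheld",.09)]:
    P={}
    for n,p in(("s",s),("t",t)):
        r=cams.spot_point(l,p)
        for q in r[:2]: print(l,n,round(q["confidence"],2),np.array(q["position"])*[640,480],atz(p,q["position"],z))
        if r:P[n]=r[0]["position"]
    if len(P)==2: print("  tri",*tri(s,P["s"],t,P["t"]))
E
python3 look.py a
```

```text
console_front s 0.64 [290.304 235.296] [0.6794 0.0952 0.    ]
console_front t 0.85 [278.912 247.776] [0.6835 0.1096 0.    ]
  tri [ 0.6866  0.1102 -0.0137] 0.002774727862216491
screen s 0.64 [264.384 210.48 ] [0.6362 0.1135 0.066 ]
screen t 0.92 [279.68  266.016] [0.6322 0.1019 0.066 ]
  tri [0.6306 0.1013 0.076 ] 0.0013453675106998022
keyer s 0.93 [202.112 181.488] [0.6156 0.3574 0.    ]
keyer t 0.84 [172.224 273.12 ] [0.6249 0.3705 0.    ]
  tri [ 0.6243  0.375  -0.0129] 0.003891372172623931
paddle s 0.55 [305.984 344.016] [ 0.5583 -0.1501 -0.    ]
paddle t 0.85 [383.872 300.816] [ 0.5516 -0.1423  0.    ]
  tri [ 0.5559 -0.145  -0.0045] 0.009498002732587805
handheld s 0.74 [332.992 194.88 ] [0.7511 0.0575 0.09  ]
handheld t 0.97 [295.488 209.184] [0.7604 0.063  0.09  ]
  tri [0.7594 0.0647 0.083 ] 0.005335183517435204
```

View pics/a_s.png

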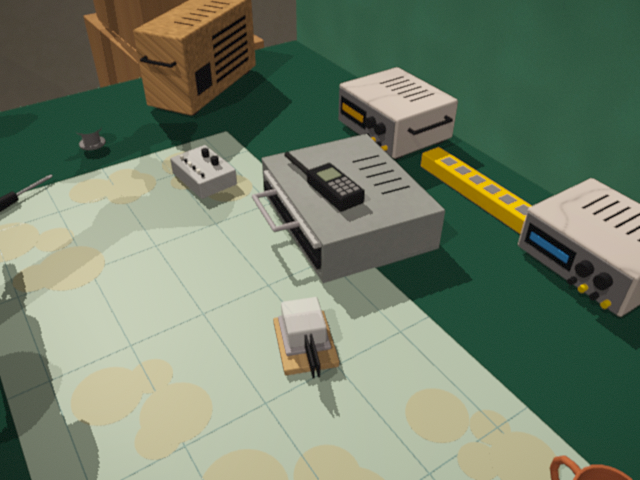

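View pics/a_t.png

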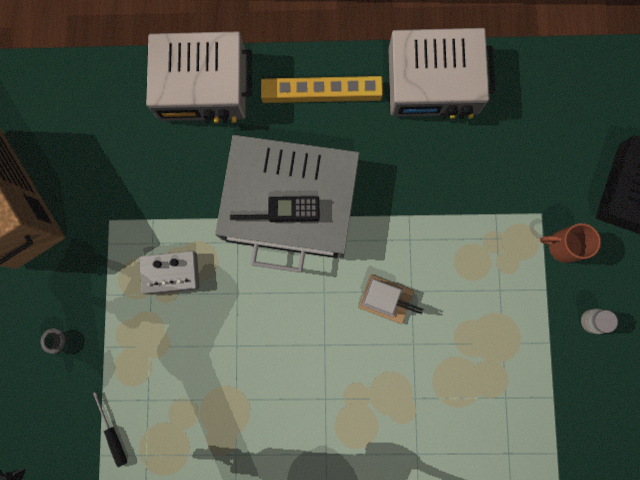

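The side view shows the loop in front of the housing at about (275,210). The top view shows the bar from about (252,264) to (303,271), with the housing's roof front edge from (217,236) to (345,255). Next I'll get the yaw from the roof corners and refine the bar position.

```bash
cat > m.py <<'E'
from h import *
np.set_printoptions(precision=4,suppress=True)
t=cams.camera("top");s=cams.camera("side")
sc=np.array([640,480])
C=[atz(t,np.array(c)/sc,.09)[:2] for c in [(217,236),(345,255.5),(358,153),(233,136)]]
print(C,[np.linalg.norm(C[i]-C[(i+1)%4]) for i in range(4)])
ex=(C[3]-C[0])+(C[2]-C[1]); ey=(C[0]-C[1])+(C[3]-C[2])
print("yaw",np.arctan2(ex[1],ex[0]),np.arctan2(-ey[0],ey[1]))
f=(C[0]+C[1])/2; e=ex/np.linalg.norm(ex); print("front",f,"bar pred",f-.045*e)
for u in [(254,264),(303,270.5)]: print(atz(t,np.array(u)/sc,.066))
for n,p in(("s",s),("t",t)):
    for l in ("screen","tray"):
        for q in cams.silhouettes(l,p)[:1]:
            k=q["pixels"]; cs=cv2.findContours(k.astype(np.uint8),0,2)[0]; c=max(cs,key=cv2.contourArea); print(n,l,q["confidence"],k.sum(),cv2.minAreaRect(c),cv2.boundingRect(c))
st=status.get_state();print(st["eef_pos"],st["tcp_rot"],st["wrist_force"])
for n,p,b in(("s",s,(220,160,340,280)),("t",t,(210,210,360,300))):
    cv2.imwrite(f"pics/b_{n}.png",cv2.resize(p["pixels"][b[1]:b[3],b[0]:b[2]],None,fx=4,fy=4,interpolation=cv2.INTER_CUBIC))
E
python3 m.py
```

```text
[array([0.7008, 0.2433]), array([ 0.6517, -0.0485]), array([ 0.8906, -0.083 ]), array([0.9374, 0.2085])] [np.float64(0.29595830480528146), np.float64(0.2413408363556381), np.float64(0.29525705366061966), np.float64(0.23911657685594015)]
yaw -0.14457798616218748 -0.16282858322209426
front [0.6763 0.0974] bar pred [0.6318 0.1039]
[0.6377 0.1614 0.066 ]
[0.6211 0.0481 0.066 ]
s screen 0.67 1106 ((282.2890930175781, 215.66934204101562), (91.83638763427734, 31.500194549560547), 54.926246643066406) (252, 171, 69, 76)
s tray 0.85 2126 ((287.4095764160156, 222.76162719726562), (110.34968566894531, 32.34979248046875), 54.605201721191406) (252, 170, 70, 99)
t screen 0.55 506 ((280.6155090332031, 256.7453308105469), (60.66481399536133, 24.667680740356445), 7.696051120758057) (251, 242, 62, 30)
t tray 0.76 1050 ((279.1700134277344, 256.80999755859375), (112.5714111328125, 25.880109786987305), 8.130102157592773) (225, 237, 112, 36)
[0.2068 0.5366 0.2314] [[-0.9331  0.3596  0.    ]
 [ 0.3596  0.9331  0.0001]
 [ 0.      0.0001 -1.    ]] [-0.2883  0.2604 -0.5233]
```

View pics/b_t.png

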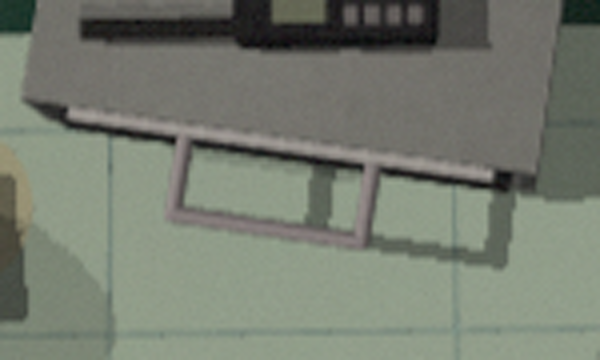

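The crop puts the bar from (252.5,264) to (300.5,271) in the full picture. That gives its middle at about (0.629,0.106), with yaw about -0.148, which agrees with the roof-based prediction. I'll roll the tool so that its y axis lies along the console's x.

```bash
python3 -m crank '[[[0,0,0],0.12],[[0,0,0],0.12],[[0,0,0],0.12],[[0,0,0],0.12],[[0,0,0],0.12],[[0,0,0],0.12],[[0,0,0],0.12],[[0,0,0],0.12]]' 45
python3 -m crank '[[[0,0,0],0.12],[[0,0,0],0.12],[[0,0,0],0.12],[[0,0,0],0.031],[[0,0,0],0]]'
cat > rel.py <<'E'
from h import *
import sys
np.set_printoptions(precision=4,suppress=True)
st=status.get_state();R=np.array(st["tcp_rot"]);p=np.array(st["eef_pos"])
g=np.array([float(a) for a in sys.argv[1:4]])
print(p,"yaw y",np.arctan2(R[1,1],R[0,1]),"F",np.array(st["wrist_force"]),"t",st["time"]);print("shift mm",R.T@(g-p)*1000)
E
python3 rel.py .6295 .1055 .12
```

```text
time: 1.57
eef_pos: [0.2068, 0.5366, 0.2313]
tcp_rot: [[-0.235, 0.972, 0.0], [0.972, 0.235, 0.0], [0.0, 0.0, -1.0]]
wrist_force: [-0.2, -0.3, 0.2]
grip_width: 0.0445
finger_force: 0.0
time: 1.98
eef_pos: [0.2068, 0.5366, 0.2313]
tcp_rot: [[0.148, 0.989, 0.0], [0.989, -0.148, 0.0], [0.0, 0.0, -1.0]]
wrist_force: [-0.4, -0.3, -0.5]
grip_width: 0.0451
finger_force: 0.0
[0.2068 0.5366 0.2313] yaw y -0.14835457819465614 F [-0.4073 -0.3475 -0.4884] t 1.9833
shift mm [-363.8803  481.8077  111.3173]
```

```bash
python3 -m crank '[[[-22,30,0],0],[[-22,30,0],0],[[-22,30,0],0],[[-22,30,0],0],[[-22,30,0],0],[[-22,30,0],0],[[-22,30,0],0],[[-22,30,0],0]]' >/dev/null
python3 -m crank '[[[-22,30,0],0],[[-22,30,0],0],[[-22,30,0],0],[[-22,30,0],0],[[-22,30,0],0],[[-22,30,0],0],[[-22,30,0],0],[[-10,2,0],0]]' >/dev/null
python3 -m crank '[[[0,0,27],0],[[0,0,27],0],[[0,0,27],0],[[0,0,27],0],[[0,0,0],0]]'
python3 rel.py .6295 .1055 .047
python3 - <<'E'
from h import *
o=[]
for n in("top","side"):
    p=cams.camera(n); c=proj(p,[.63,.105,.08]).astype(int); im=p["pixels"]
    x,y=max(c[0]-50,0),max(c[1]-70,0); o.append(cv2.resize(im[y:y+120,x:x+100],(400,480),interpolation=cv2.INTER_CUBIC)); print(n,x,y)
    print(proj(p,status.get_state()["eef_pos"]),[(q["confidence"],np.array(q["position"])*[640,480]) for q in cams.spot_point("screen",p)[:2]])
cv2.imwrite("pics/c.png",np.hstack(o))
E
```

```text
time: 3.73
eef_pos: [0.5994, 0.1332, 0.1178]
tcp_rot: [[0.147, 0.989, -0.011], [0.989, -0.147, -0.001], [-0.003, -0.011, -1.0]]
wrist_force: [-0.9, -0.3, -0.6]
grip_width: 0.0446
finger_force: 0.0
[0.5994 0.1332 0.1178] yaw y -0.14725447098570993 F [-0.8769 -0.2735 -0.5666] t 3.7333
shift mm [-22.7568  34.6585  70.512 ]
top 227 196
[263.18934212 277.82193353] [(0.61, array([277.632, 264.288]))]
side 213 137
[241.57771203 184.36611309] [(0.69, array([262.528, 210.816]))]
```

View pics/c.png

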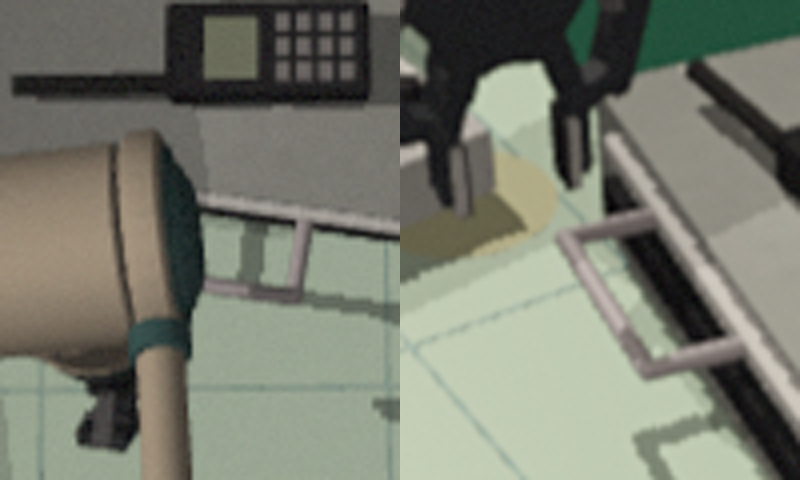

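The fingers are still short of the bar, over its left end. In the side picture the bar runs from about (254,196) to (275,229). I'll move over it and cross-check the bar position from this view.

```bash
python3 -m crank '[[[-11.5,17.5,0],0],[[-11.5,17.5,0],0],[[0,0,0],0],[[0,0,0],0]]' 40
python3 rel.py .6295 .1055 .047
python3 - <<'E'
from h import *
p=cams.camera("side")
for u in [(254.3,196.8),(275.5,229.8),(264.9,213.3)]: print(atz(p,np.array(u)/[640,480],.066))
t=cams.camera("top")
for u in [(252.5,264.2),(300.5,270.8),(276.5,267.5)]: print(atz(t,np.array(u)/[640,480],.066))
cv2.imwrite("pics/d.png",cv2.resize(p["pixels"][137:257,200:320],None,fx=4,fy=4,interpolation=cv2.INTER_CUBIC))
E
```

```text
time: 4.27
eef_pos: [0.6367, 0.1054, 0.1254]
tcp_rot: [[0.148, 0.989, 0.004], [0.989, -0.148, 0.0], [0.001, 0.004, -1.0]]
wrist_force: [-1.1, -0.6, -0.9]
grip_width: 0.04
finger_force: 0.0
[0.6367 0.1054 0.1254] yaw y -0.14899456281593101 F [-1.0643 -0.6356 -0.8629] t 4.2667
shift mm [-1.0141 -7.477  78.4049]
[0.6415669  0.16184493 0.066     ]
[0.62445929 0.05282894 0.066     ]
[0.63271029 0.10540736 0.066     ]
[0.63730928 0.16489366 0.066     ]
[0.62050543 0.05383221 0.066     ]
[0.62889075 0.10925318 0.066     ]
```

View pics/d.png

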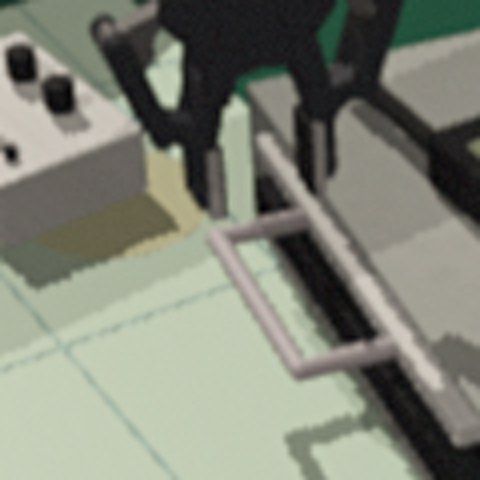

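The fingers are now above the loop. Averaging the two cameras puts the bar at x≈0.631, so I'll shift back 5.5 mm, lower and close.

```bash
python3 -m crank '[[[-1,-5.5,0],0],[[0,0,26],0],[[0,0,26],0],[[0,0,26],0],[[0,0,0],0],[[0,0,0],0]]' 40
python3 -m crank '[[[0,0,0],0],[[0,0,0],0],[[0,0,0],0],[[0,0,0],0],[[0,0,0],0],[[0,0,0],0]]' 0 60
python3 rel.py .631 .107 .047
python3 - <<'E'
from h import *
p=cams.camera("side")
cv2.imwrite("pics/e.png",cv2.resize(p["pixels"][137:257,200:320],None,fx=4,fy=4,interpolation=cv2.INTER_CUBIC))
E
```

```text
time: 4.87
eef_pos: [0.6275, 0.106, 0.0445]
tcp_rot: [[0.147, 0.989, -0.004], [0.989, -0.147, -0.0], [-0.001, -0.004, -1.0]]
wrist_force: [0.5, -0.5, 1.2]
grip_width: 0.0398
finger_force: 0.0
time: 5.37
eef_pos: [0.6313, 0.1058, 0.0467]
tcp_rot: [[0.148, 0.989, 0.005], [0.989, -0.148, 0.001], [0.001, 0.005, -1.0]]
wrist_force: [3.2, 1.0, 1.7]
grip_width: 0.0079
finger_force: 58.4
[0.6313 0.1058 0.0467] yaw y -0.14831578003101498 F [3.2406 0.9985 1.7069] t 5.3667
shift mm [ 1.1867 -0.4492 -0.3055]
```

View pics/e.png

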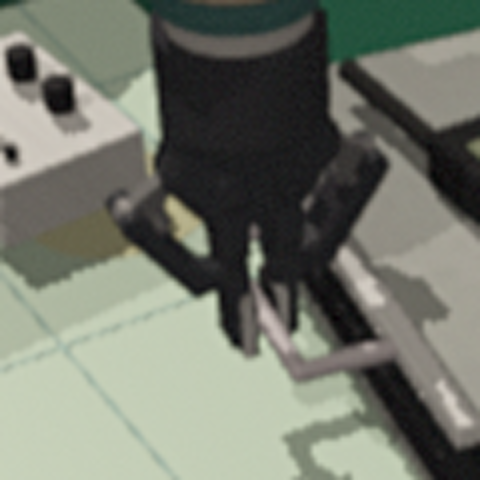

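The bar sits between the pads, with the opening at 8 mm and the grip at 58 N. I'll pull the tray out now.

```bash
python3 -m crank '[[[0,-6,0],0],[[0,-12,0],0],[[0,-14,0],0],[[0,-14,0],0],[[0,-14,0],0],[[0,-14,0],0],[[0,-14,0],0],[[0,-14,0],0]]' - 80
python3 -m crank '[[[0,-14,0],0],[[0,-14,0],0],[[0,-14,0],0],[[0,-10,0],0],[[0,-8,0],0],[[0,-6,0],0],[[0,0,0],0],[[0,0,0],0]]'
python3 rel.py .6313 .1058 .0467
```

```text
time: 6.08
eef_pos: [0.5337, 0.1215, 0.0464]
tcp_rot: [[0.148, 0.989, 0.012], [0.989, -0.148, 0.002], [0.004, 0.012, -1.0]]
wrist_force: [10.9, 2.9, -2.2]
grip_width: 0.0073
finger_force: 78.3
time: 6.75
eef_pos: [0.4661, 0.1324, 0.0463]
tcp_rot: [[0.149, 0.989, 0.007], [0.989, -0.149, 0.004], [0.005, 0.006, -1.0]]
wrist_force: [5.4, 7.2, 1.8]
grip_width: 0.0077
finger_force: 78.8
[0.4661 0.1324 0.0463] yaw y -0.14967172506365822 F [5.4253 7.2373 1.7945] t 6.75
shift mm [ -1.7035 167.3662   0.6111]
```

```bash
python3 -m crank '[[[0.5,-5,0],0],[[0.5,-5,0],0],[[0,-2,0],0],[[0,0,0],0],[[0,0,0],0]]'
python3 rel.py .6313 .1058 .0467
python3 -m crank '[[[0,-2,0],0],[[0,-2,0],0],[[0,0,0],0],[[0,0,0],0]]'
python3 rel.py .6313 .1058 .0467
```

```text
time: 7.17
eef_pos: [0.4597, 0.1335, 0.0469]
tcp_rot: [[0.147, 0.989, 0.017], [0.989, -0.147, 0.001], [0.004, 0.016, -1.0]]
wrist_force: [13.9, -0.4, -3.9]
grip_width: 0.0074
finger_force: 78.8
[0.4597 0.1335 0.0469] yaw y -0.14783024092785593 F [13.9029 -0.3655 -3.9161] t 7.1667
shift mm [ -2.1632 173.7767   3.0024]
time: 7.5
eef_pos: [0.4599, 0.1336, 0.0477]
tcp_rot: [[0.146, 0.989, 0.024], [0.989, -0.146, 0.0], [0.004, 0.024, -1.0]]
wrist_force: [19.0, -2.7, -5.3]
grip_width: 0.0075
finger_force: 78.7
[0.4599 0.1336 0.0477] yaw y -0.14703801088488788 F [18.9782 -2.6902 -5.276 ] t 7.5
shift mm [ -2.3723 173.5924   5.1821]
```

```bash
python3 -m crank '[[[0,-3,0],0],[[0,-3,0],0],[[0,-3,0],0],[[0,0,0],0],[[0,0,0],0]]'
python3 rel.py .6313 .1058 .0467
python3 - <<'E'
from h import *
np.set_printoptions(precision=4,suppress=True)
o=[]
for n,(x,y) in(("top",(200,150)),("side",(170,120))):
    p=cams.camera(n); im=p["pixels"]; o.append(cv2.resize(im[y:y+200,x:x+160],(400,500),interpolation=cv2.INTER_CUBIC))
    for q in cams.spot_point("screen",p)[:2]: print(n,q["confidence"],atz(p,q["position"],.066))
cv2.imwrite("pics/f.png",np.hstack(o))
E
```

```text
time: 7.92
eef_pos: [0.4602, 0.1336, 0.05]
tcp_rot: [[0.144, 0.989, 0.042], [0.99, -0.144, -0.001], [0.005, 0.042, -0.999]]
wrist_force: [32.8, -11.3, -6.1]
grip_width: 0.0077
finger_force: 79.0
[0.4602 0.1336 0.05  ] yaw y -0.1449489674508783 F [ 32.8333 -11.3154  -6.0993] t 7.9167
shift mm [ -2.8859 173.084   10.5924]
side 0.87 [0.461  0.1379 0.066 ]
```

View pics/f.png

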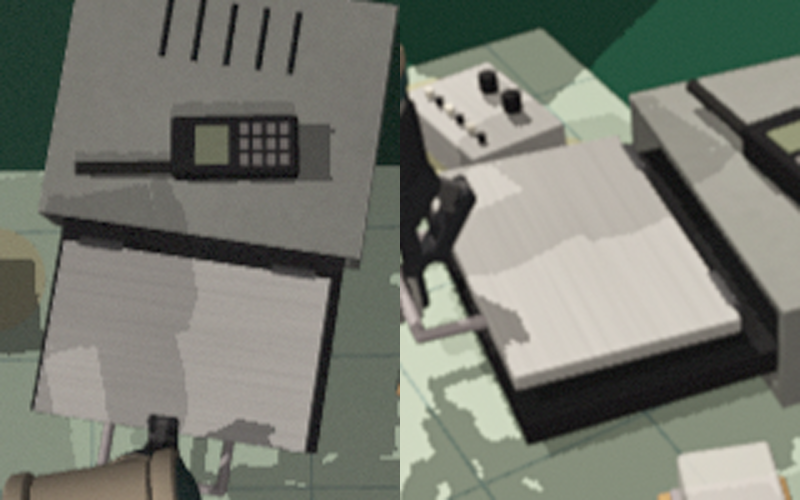

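The tray is at a hard stop: the bar hasn't moved while the pull went from 14 to 33 N, and the views show the panel fully out of the housing. I'll relax the overpull, lower the grip, and begin the swing.

```bash
python3 -m crank '[[[0,5,0],0],[[0,5,0],0],[[0,5,0],0],[[0,1,0],0],[[0,0,0],0],[[0,0,0],0]]' - 40
python3 rel.py .4602 .1336 .0467
python3 -m crank '[[[0,0.5,-13.4],0],[[0,1.3,-13.4],0],[[0,2.2,-13.2],0],[[0,3,-13],0],[[0,4,-12.8],0],[[0,4.7,-12.6],0],[[0,5.5,-12.2],0],[[0,6.3,-11.9],0]]'
python3 rel.py .4602 .1336 .0467
```

```text
time: 8.62
eef_pos: [0.4596, 0.1335, 0.0466]
tcp_rot: [[0.148, 0.989, 0.01], [0.989, -0.148, 0.002], [0.004, 0.01, -1.0]]
wrist_force: [8.2, 2.3, 0.7]
grip_width: 0.0076
finger_force: 79.5
[0.4596 0.1335 0.0466] yaw y -0.14883035709144585 F [8.1541 2.3456 0.7201] t 8.6167
shift mm [ 0.1615  0.5505 -0.08  ]
time: 9.28
eef_pos: [0.486, 0.1292, 0.1475]
tcp_rot: [[0.148, 0.989, 0.008], [0.989, -0.148, 0.002], [0.003, 0.008, -1.0]]
wrist_force: [14.3, 2.2, -17.1]
grip_width: 0.0079
finger_force: 74.2
[0.486  0.1292 0.1475] yaw y -0.1485908621979085 F [ 14.3019   2.1745 -17.072 ] t 9.2833
shift mm [  0.2389 -26.9912 100.6124]
```

```bash
python3 -m crank '[[[0,7.1,-11.4],0],[[0,7.8,-10.9],0],[[0,8.5,-10.4],0],[[0,9.2,-9.8],0],[[0,9.8,-9.1],0],[[0,10.4,-8.5],0],[[0,10.9,-7.9],0],[[0,11.4,-7],0]]' 0 40
python3 rel.py .4602 .1336 .0467
```

```text
time: 9.95
eef_pos: [0.5517, 0.1185, 0.2201]
tcp_rot: [[0.148, 0.989, -0.012], [0.989, -0.148, 0.002], [0.0, -0.013, -1.0]]
wrist_force: [-4.9, 3.1, -4.8]
grip_width: 0.0074
finger_force: 71.4
[0.5517 0.1185 0.2201] yaw y -0.1482091189820818 F [-4.8916  3.0904 -4.825 ] t 9.95
shift mm [  1.3807 -90.4993 174.546 ]
```

```bash
python3 -m crank '[[[0,0,0],0],[[0,0,0],0]]'
python3 rel.py .4602 .1336 .0467
python3 - <<'E'
from h import *
o=[]
for n,(x,y) in(("top",(200,150)),("side",(170,80))):
    p=cams.camera(n); im=p["pixels"]; o.append(cv2.resize(im[y:y+200,x:x+160],(400,500),interpolation=cv2.INTER_CUBIC))
cv2.imwrite("pics/g.png",np.hstack(o))
E
```

```text
time: 10.12
eef_pos: [0.5545, 0.118, 0.2216]
tcp_rot: [[0.148, 0.989, -0.004], [0.989, -0.148, 0.001], [0.001, -0.004, -1.0]]
wrist_force: [-0.4, 2.7, -3.6]
grip_width: 0.0076
finger_force: 71.7
[0.5545 0.118  0.2216] yaw y -0.14835208496348506 F [-0.4446  2.7201 -3.6187] t 10.1167
shift mm [  1.3545 -94.8608 175.2433]
```

View pics/g.png

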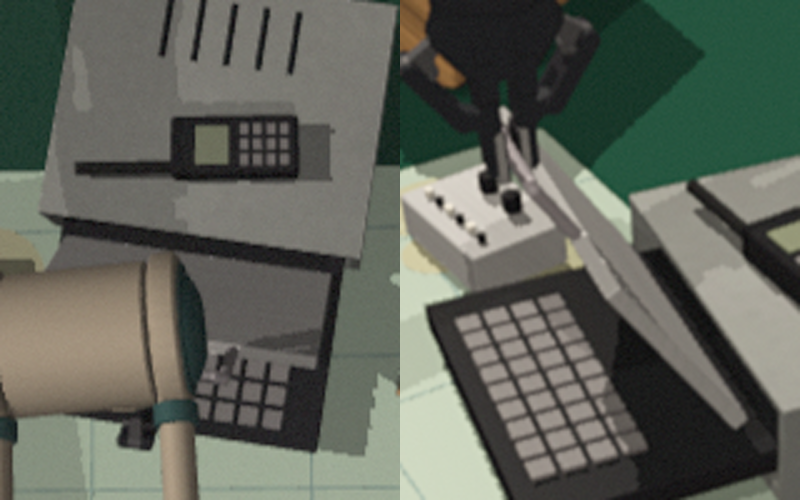

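The tray stays out and the screen is at about 60°. I'll finish the arc.

```bash
python3 -m crank '[[[0,11.8,-6.4],0],[[0,12.2,-5.5],0],[[0,12.6,-4.7],0],[[0,12.8,-3.9],0],[[0,13.1,-3.1],0],[[0,13.2,-2.1],0],[[0,13.4,-1.4],0],[[0,13.4,-0.4],0]]'
python3 -m crank '[[[0,0,0],0],[[0,0,0],0],[[0,0,0],0]]'
python3 rel.py .4602 .1336 .0467
```

```text
time: 10.88
eef_pos: [0.6553, 0.1019, 0.2533]
tcp_rot: [[0.147, 0.989, -0.001], [0.989, -0.147, -0.001], [-0.001, -0.001, -1.0]]
wrist_force: [-6.8, 0.7, 13.1]
grip_width: 0.0075
finger_force: 71.6
time: 11.13
eef_pos: [0.6588, 0.1013, 0.2536]
tcp_rot: [[0.148, 0.989, 0.007], [0.989, -0.148, -0.002], [-0.001, 0.007, -1.0]]
wrist_force: [0.6, -0.2, 8.5]
grip_width: 0.0081
finger_force: 71.1
[0.6588 0.1013 0.2536] yaw y -0.14825005351859813 F [ 0.5698 -0.1743  8.5458] t 11.1333
shift mm [   2.7897 -202.7497  205.358 ]
```

```bash
python3 -m crank '[[[0,3,0.5],0],[[0,0,0],0],[[0,0,0],0],[[0,0,0],0]]'
python3 rel.py .4596 .1335 .0467
python3 -m crank '[[[0,0,0],0],[[0,0,0],0],[[0,0,0],0],[[0,0,0],0]]' 45
python3 -m crank '[[[0,0,-20],0],[[0,0,-30],0],[[0,0,-30],0],[[0,0,-30],0],[[0,-30,0],0],[[0,-30,0],0],[[0,-30,0],0],[[0,-30,0],0]]'
python3 -m crank '[[[0,-35,0],0],[[0,-35,0],0],[[0,-35,0],0],[[0,-35,0],0],[[0,0,0],0]]'
cat > fin.py <<'E'
from h import *
np.set_printoptions(precision=4,suppress=True)
s=cams.camera("side");t=cams.camera("top");P=[]
for p in(s,t):
    r=cams.spot_point("screen",p); print([(q["confidence"],np.array(q["position"])*[640,480],atz(p,q["position"],.271)) for q in r[:1]]); P+=[r[0]["position"]] if r else []
if len(P)==2: print(tri(s,P[0],t,P[1]))
cv2.imwrite("pics/i.png",np.hstack([cv2.resize(s["pixels"][80:280,170:330],(400,500),interpolation=2),cv2.resize(t["pixels"][150:350,200:360],(400,500),interpolation=2)]))
for l in("keyer","paddle","handheld"):
    print(l,tri(s,cams.spot_point(l,s)[0]["position"],t,cams.spot_point(l,t)[0]["position"]))
E
python3 fin.py
```

```text
time: 11.47
eef_pos: [0.6598, 0.1011, 0.2535]
tcp_rot: [[0.148, 0.989, 0.004], [0.989, -0.147, -0.002], [-0.001, 0.004, -1.0]]
wrist_force: [-3.0, -1.0, 10.5]
grip_width: 0.0077
finger_force: 71.5
[0.6598 0.1011 0.2535] yaw y -0.14803753030650427 F [-3.008  -0.9856 10.5333] t 11.4667
shift mm [   2.6886 -203.6496  206.028 ]
time: 11.8
eef_pos: [0.6601, 0.1017, 0.2494]
tcp_rot: [[0.147, 0.989, -0.0], [0.989, -0.147, -0.001], [-0.001, -0.0, -1.0]]
wrist_force: [-0.1, -1.1, -0.6]
grip_width: 0.0449
finger_force: 0.0
time: 12.47
eef_pos: [0.5404, 0.1196, 0.3592]
tcp_rot: [[0.148, 0.989, -0.0], [0.989, -0.148, -0.0], [-0.0, -0.0, -1.0]]
wrist_force: [-0.2, -0.8, -0.4]
grip_width: 0.0448
finger_force: 0.0
time: 12.88
eef_pos: [0.3966, 0.1407, 0.3604]
tcp_rot: [[0.145, 0.989, -0.003], [0.989, -0.145, 0.001], [0.0, -0.003, -1.0]]
wrist_force: [0.2, -0.9, -0.3]
grip_width: 0.0448
finger_force: 0.0
[(0.73, array([273.92 , 108.816]), array([0.6596, 0.1021, 0.271 ]))]
[(0.7, array([271.488, 241.68 ]), array([0.6597, 0.0993, 0.271 ]))]
(array([0.6589, 0.0994, 0.2725]), np.float64(0.0013263239305174232))
keyer (array([ 0.6255,  0.3792, -0.0094]), np.float64(0.010942004947868544))
paddle (array([ 0.5532, -0.1436, -0.0045]), np.float64(0.0023053733803819576))
handheld (array([0.7527, 0.0583, 0.0952]), np.float64(0.00010827878257572853))
```

View pics/i.png

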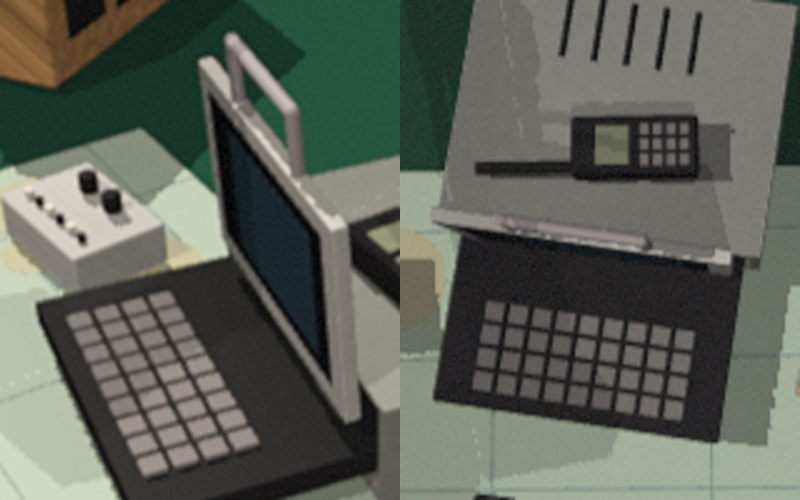

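The screen looks upright, but the tray's front-right corner in the top crop is at row 441, against about 450 at mid-swing. The tray may have crept in, so I'll measure it against the saved crops.

```bash
python3 - <<'E'
from h import *
np.set_printoptions(precision=4,suppress=True)
g=cv2.imread("pics/g.png")[:,:400];i=cv2.imread("pics/i.png")[:,400:];f=cv2.imread("pics/f.png")[:,:400]
t=cams.camera("top")
for c in (230,260,290,305):
    r=[]
    for im in(f,g,i):
        col=im[:,c].astype(float).sum(1); d=np.diff(cv2.GaussianBlur(col[:,None],(1,7),0)[:,0]); k=400+np.argmax(d[400:480])
        r.append(k+.5)
    print(c,r,[atz(t,((200+c/2.5)/640,(150+k/2.5)/480),.044)[:2] for k in r])
im=t["pixels"]
E
```

```text
230 [np.float64(463.5), np.float64(439.5), np.float64(429.5)] [array([0.473 , 0.0758]), array([0.495 , 0.0756]), array([0.5042, 0.0756])]
260 [np.float64(445.5), np.float64(444.5), np.float64(434.5)] [array([0.4892, 0.0479]), array([0.4901, 0.0479]), array([0.4993, 0.0478])]
290 [np.float64(479.5), np.float64(448.5), np.float64(439.5)] [array([0.4579, 0.0205]), array([0.4862, 0.0201]), array([0.4944, 0.0201])]
305 [np.float64(454.5), np.float64(450.5), np.float64(442.5)] [array([0.4805, 0.0064]), array([0.4842, 0.0063]), array([0.4915, 0.0062])]
```

The tray crept in by about 9 mm during the last part of the swing, so the screen also leans forward a little. I'll mend it this way: regrip the bar, fold the screen to about 45°, pull to the stop again, raise it under grip to about 65°, then push the last part with loose fingers. That last push takes about 4 N, well under the slide's 8 N.

```bash
python3 -m crank '[[[0,35,0],0],[[0,35,0],0],[[0,35,0],0],[[0,35,0],0],[[0,30,0],0],[[0,30,0],0],[[0,30,0],0],[[0,30,0],0]]' 45
python3 -m crank '[[[0,0,0],0],[[0,0,30],0],[[0,0,30],0],[[0,0,30],0],[[0,0,16],0],[[0,0,0],0],[[0,0,0],0]]'
python3 -m crank '[[[0,0,0],0],[[0,0,0],0],[[0,0,0],0],[[0,0,0],0],[[0,0,0],0]]' 0 40
python3 rel.py .4596 .1335 .0467
```

```text
time: 14.1
eef_pos: [0.662, 0.1015, 0.3591]
tcp_rot: [[0.148, 0.989, -0.001], [0.989, -0.148, 0.0], [-0.0, -0.001, -1.0]]
wrist_force: [0.9, 0.0, -0.5]
grip_width: 0.0451
finger_force: 0.0
time: 14.68
eef_pos: [0.6597, 0.1019, 0.253]
tcp_rot: [[0.147, 0.989, -0.002], [0.989, -0.147, -0.0], [-0.0, -0.002, -1.0]]
wrist_force: [-0.1, -0.5, 0.5]
grip_width: 0.0452
finger_force: 0.0
time: 15.1
eef_pos: [0.6608, 0.1021, 0.2559]
tcp_rot: [[0.148, 0.989, 0.003], [0.989, -0.148, 0.0], [0.001, 0.003, -1.0]]
wrist_force: [-1.4, 0.4, 5.9]
grip_width: 0.0086
finger_force: 39.3
[0.6608 0.1021 0.2559] yaw y -0.1481471391246859 F [-1.4482  0.4224  5.8709] t 15.1
shift mm [   1.1816 -204.3495  208.5806]
```

```bash
python3 -m crank '[[[0,-13.4,1.4],0],[[0,-13.2,2.1],0],[[0,-13.1,3.1],0],[[0,-12.8,3.9],0],[[0,-12.6,4.7],0],[[0,-12.2,5.5],0],[[0,-11.8,6.4],0],[[0,-11.4,7],0]]'
python3 -m crank '[[[0,-10.9,7.9],0],[[0,-10.4,8.5],0],[[0,-9.8,9.1],0],[[0,-6,0],0],[[0,-4,0],0],[[0,0,0],0],[[0,0,0],0]]'
python3 rel.py .4596 .1335 .0467
```

```text
time: 15.77
eef_pos: [0.563, 0.1178, 0.2224]
tcp_rot: [[0.148, 0.989, 0.009], [0.989, -0.148, 0.002], [0.004, 0.008, -1.0]]
wrist_force: [3.0, 3.0, 3.7]
grip_width: 0.0084
finger_force: 41.7
time: 16.35
eef_pos: [0.5224, 0.1243, 0.1941]
tcp_rot: [[0.148, 0.989, 0.005], [0.989, -0.148, 0.003], [0.004, 0.004, -1.0]]
wrist_force: [4.9, 4.4, -5.1]
grip_width: 0.0083
finger_force: 41.4
[0.5224 0.1243 0.1941] yaw y -0.1483450308680095 F [ 4.8856  4.4413 -5.1249] t 16.35
shift mm [ -0.7277 -64.0852 147.0794]
```

```bash
python3 -m crank '[[[0,-3,0],0],[[0,-3,0],0],[[0,0,0],0],[[0,0,0],0]]'
python3 rel.py .4596 .1335 .0467
python3 -m crank '[[[0,-3,0],0],[[0,-2,0],0],[[0,0,0],0],[[0,0,0],0]]'
python3 rel.py .4596 .1335 .0467
cat > edge.py <<'E'
from h import *
np.set_printoptions(precision=4,suppress=True)
t=cams.camera("top"); im=cv2.resize(t["pixels"][150:350,200:360],(400,500),interpolation=cv2.INTER_CUBIC)
for c in (230,260,290,305):
    col=im[:,c].astype(float).sum(1); d=np.diff(cv2.GaussianBlur(col[:,None],(1,7),0)[:,0]); k=400.5+np.argmax(d[400:480]); print(c,k)
E
python3 edge.py
```

```text
time: 16.68
eef_pos: [0.5195, 0.1248, 0.1941]
tcp_rot: [[0.148, 0.989, 0.011], [0.989, -0.148, 0.002], [0.004, 0.01, -1.0]]
wrist_force: [11.0, 3.2, -10.3]
grip_width: 0.0083
finger_force: 41.0
[0.5195 0.1248 0.1941] yaw y -0.14841093446785308 F [ 10.9705   3.1693 -10.2607] t 16.6833
shift mm [ -0.8386 -62.0652 146.7276]
time: 17.02
eef_pos: [0.5195, 0.1248, 0.1941]
tcp_rot: [[0.148, 0.989, 0.02], [0.989, -0.148, 0.001], [0.004, 0.02, -1.0]]
wrist_force: [22.3, 1.6, -17.5]
grip_width: 0.0085
finger_force: 40.5
[0.5195 0.1248 0.1941] yaw y -0.14858989389403995 F [ 22.3491   1.5638 -17.549 ] t 17.0167
shift mm [ -0.8655 -63.4685 146.1391]
230 440.5
260 444.5
290 449.5
305 451.5
```

The tray is at its stop again: the edge is at row 444.5 as before, and the pull reached 22 N without motion. I'll relax and raise to about 64°, then loosen the fingers.

```bash
python3 -m crank '[[[0,4,0],0],[[0,4,0],0],[[0,0,0],0],[[0,9.8,-9.1],0],[[0,10.4,-8.5],0],[[0,10.9,-7.9],0],[[0,11.4,-7],0],[[0,11.8,-6.4],0]]'
python3 -m crank '[[[0,0,0],0],[[0,0,0],0],[[0,0,0],0]]'
python3 rel.py .4596 .1335 .0467
python3 -m crank '[[[0,0,0],0],[[0,0,0],0],[[0,0,0],0]]' 16
python3 rel.py .4596 .1335 .0467; python3 edge.py
```

```text
time: 17.73
eef_pos: [0.5685, 0.1168, 0.2314]
tcp_rot: [[0.147, 0.989, -0.008], [0.989, -0.147, 0.003], [0.002, -0.008, -1.0]]
wrist_force: [-2.1, 4.4, -7.0]
grip_width: 0.0083
finger_force: 40.6
time: 17.98
eef_pos: [0.5716, 0.1162, 0.2328]
tcp_rot: [[0.148, 0.989, 0.002], [0.989, -0.148, 0.002], [0.002, 0.002, -1.0]]
wrist_force: [3.5, 5.2, -4.9]
grip_width: 0.0083
finger_force: 40.9
[0.5716 0.1162 0.2328] yaw y -0.14805021684579486 F [ 3.5251  5.2333 -4.9097] t 17.9833
shift mm [   0.1327 -113.6453  185.9358]
time: 18.23
eef_pos: [0.5705, 0.1146, 0.2334]
tcp_rot: [[0.147, 0.989, 0.0], [0.989, -0.147, -0.001], [-0.001, 0.0, -1.0]]
wrist_force: [0.0, -0.1, -0.3]
grip_width: 0.0156
finger_force: 0.0
[0.5705 0.1146 0.2334] yaw y -0.14781594182109223 F [ 0.0315 -0.0809 -0.2869] t 18.2333
shift mm [   2.6608 -112.5663  186.6581]
230 439.5
260 444.5
290 448.5
305 450.5
```

```bash
python3 -m crank '[[[0,8,-3.9],0],[[0,8,-3.5],0],[[0,8,-3.1],0],[[0,8,-2.7],0],[[0,8,-2.3],0],[[0,8,-2],0],[[0,8,-1.5],0],[[0,8,-1],0]]'
python3 -m crank '[[[0,8,-0.7],0],[[0,7,-0.3],0],[[0,5,0],0],[[0,0,0],0],[[0,0,0],0]]'
python3 rel.py .4596 .1335 .0467; python3 edge.py
```

```text
time: 18.95
eef_pos: [0.6337, 0.1056, 0.254]
tcp_rot: [[0.148, 0.989, -0.002], [0.989, -0.148, -0.0], [-0.0, -0.002, -1.0]]
wrist_force: [-5.2, 1.2, 1.9]
grip_width: 0.016
finger_force: 2.4
time: 19.37
eef_pos: [0.6555, 0.1026, 0.2538]
tcp_rot: [[0.148, 0.989, 0.002], [0.989, -0.148, -0.0], [0.0, 0.002, -1.0]]
wrist_force: [-0.4, -0.8, -0.4]
grip_width: 0.0158
finger_force: 0.0
[0.6555 0.1026 0.2538] yaw y -0.1482672723568067 F [-0.3857 -0.7781 -0.3866] t 19.3667
shift mm [   1.6137 -198.7691  206.5908]
230 440.5
260 444.5
290 448.5
305 450.5
```

```bash
python3 -m crank '[[[0,4,0],0],[[0,3,0],0],[[0,2,0],0],[[0,0,0],0],[[0,0,0],0],[[0,0,0],0]]'
python3 rel.py .4596 .1335 .0467; python3 edge.py; sed -i 's/pics\/i/pics\/j/' fin.py; python3 fin.py
```

```text
time: 19.92
eef_pos: [0.663, 0.1015, 0.2542]
tcp_rot: [[0.147, 0.989, 0.0], [0.989, -0.147, -0.0], [0.0, 0.0, -1.0]]
wrist_force: [-2.5, -0.9, 1.5]
grip_width: 0.0163
finger_force: 1.3
[0.663  0.1015 0.2542] yaw y -0.14798344357432863 F [-2.4952 -0.8775  1.517 ] t 19.9167
shift mm [   1.6267 -205.9362  207.3859]
230 440.5
260 444.5
290 448.5
305 450.5
[(0.96, array([273.088, 111.696]), array([0.6534, 0.0942, 0.271 ]))]
[]
keyer (array([ 0.6251,  0.3749, -0.0068]), np.float64(0.01264082582089035))
paddle (array([ 0.5553, -0.1424, -0.0037]), np.float64(0.004627208576944934))
handheld (array([0.7522, 0.0567, 0.0929]), np.float64(0.001031226204535778))
```

The fingers are in contact and the bar is about 3 mm short, so I'll nudge it, then release and back away upward.

```bash
python3 -m crank '[[[0,2,0],0],[[0,2,0],0],[[0,0,0],0],[[0,0,0],0],[[0,0,0],0]]'
python3 rel.py .4596 .1335 .0467; python3 edge.py
python3 -m crank '[[[0,-4,0],0],[[0,0,0],0],[[0,0,0],0]]'
python3 -m crank '[[[0,0,-20],0],[[0,0,-30],0],[[0,0,-30],0],[[0,0,-30],0],[[0,-30,0],0],[[0,-30,0],0],[[0,-30,0],0],[[0,-30,0],0]]'
python3 -m crank '[[[0,-35,0],0],[[0,-35,0],0],[[0,-35,0],0],[[0,-35,0],0],[[0,0,0],0]]'
python3 fin.py; python3 edge.py
```

```text
time: 20.88
eef_pos: [0.6671, 0.1009, 0.2541]
tcp_rot: [[0.147, 0.989, 0.0], [0.989, -0.147, 0.0], [0.0, 0.0, -1.0]]
wrist_force: [-2.4, -0.2, 2.2]
grip_width: 0.0159
finger_force: 1.3
[0.6671 0.1009 0.2541] yaw y -0.1479984023850146 F [-2.425  -0.1601  2.1988] t 20.8833
shift mm [   1.5977 -210.0724  207.2854]
230 439.5
260 444.5
290 448.5
305 450.5
time: 21.18
eef_pos: [0.6634, 0.1016, 0.2542]
tcp_rot: [[0.147, 0.989, 0.002], [0.989, -0.147, 0.0], [0.0, 0.002, -1.0]]
wrist_force: [-0.8, 0.0, -0.4]
grip_width: 0.0163
finger_force: 0.0
time: 21.85
eef_pos: [0.5436, 0.1193, 0.3641]
tcp_rot: [[0.148, 0.989, 0.002], [0.989, -0.148, 0.0], [0.0, 0.001, -1.0]]
wrist_force: [-0.1, 0.3, -0.1]
grip_width: 0.0159
finger_force: 0.0
time: 22.27
eef_pos: [0.3998, 0.1405, 0.3652]
tcp_rot: [[0.145, 0.989, -0.001], [0.989, -0.145, 0.001], [0.001, -0.001, -1.0]]
wrist_force: [0.4, -1.0, -1.0]
grip_width: 0.0161
finger_force: 0.0
[(0.57, array([275.584, 109.488]), array([0.6607, 0.0986, 0.271 ]))]
[(0.62, array([272.   , 239.088]), array([0.6648, 0.0983, 0.271 ]))]
(array([0.6632, 0.0991, 0.2703]), np.float64(0.0037593131060575224))
keyer (array([ 0.6233,  0.378 , -0.008 ]), np.float64(0.0021189393457288824))
paddle (array([ 0.5533, -0.1472, -0.0005]), np.float64(0.0004221781152660876))
handheld (array([0.7543, 0.0561, 0.097 ]), np.float64(0.00019348004349122245))
230 439.5
260 444.5
290 448.5
305 450.5
```

View pics/j.png

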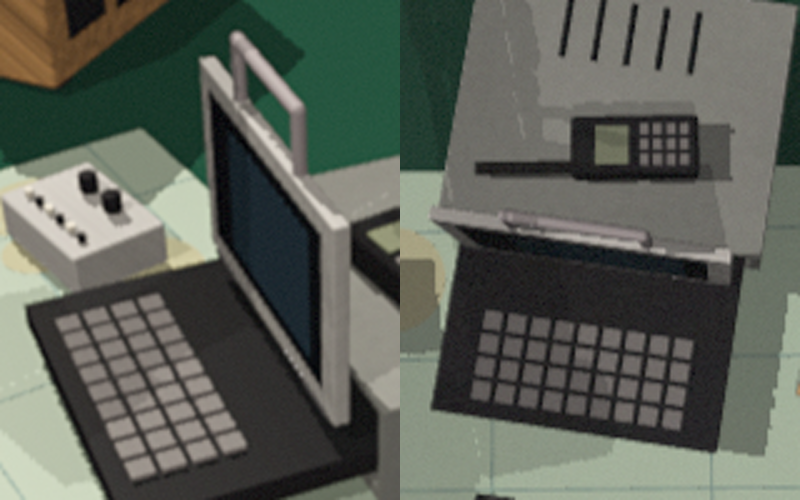

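The tray is at its stop (edge rows unchanged at 444.5). The screen is upright, with the bar at about (0.663, 0.100, 0.270) against an expected x of 0.662. The keyer, paddle key and handheld radio look undisturbed, so I'm handing in.

```bash
python3 -c "
from plant import finish_job
print(finish_job())"
```

```text
the job is handed in; nothing more can be done
None
```

The job is handed in after about 23 s: the tray is out at its stop, the screen stands upright to within about 0.01 rad, and the keyer, paddle key and radio are where they were. The tray crept in about 9 mm on the first swing, so I folded the screen partway, pulled the tray to its stop again and re-raised the screen.

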